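# Lock the second slotted weight onto the cheese press

## Robot

A 7-joint arm with a two-finger parallel gripper is mounted at the origin on the work surface. World frame = base frame: x ahead of the robot, y to its left, z up, the work surface at z = 0. Lengths are in m, angles in rad, forces in N, time in s.
With the tool pointing down it reaches from about 0.425 to 0.825 m from the base axis. Payload 3.6 kg.
Tool frame: the origin (TCP) lies midway between the tips of the shut fingers; the grasp point (between the pads) lies 19 mm behind it; z points along the fingers, y is the direction in which the jaws open and shut (so a half turn about z gives the same grasp; the last joint's range is limited). The gripper opens to 85 mm and grips with 20 to 120 N. Pads are 22 mm wide; open, the fingers measure 114 mm over their backs; the gripper's body (76 mm by 85 mm) begins 54 mm behind the grasp point. The pads swing forward as they close: fully open they stand 13 mm farther back than shut.
Start: joints at [-1.306, 0.615, -0.013, 1.423, 0.008, 1.103, -0.04], TCP at [0.187, 0.623, 0.231] pointing down, gripper open.
Joint ranges: [-3.12, 3.12], [-0.3, 2.06], [-1.34, 1.32], [0.26, 2.42], [-1.36, 4.5], [0.01, 1.98], [-2.84, 2.84]. Speed limits (rad/s): [2.79, 2.79, 3.14, 3.14, 3.14, 3.14, 3.14].

## Interface

Orientations are given as a unit quaternion [w, x, y, z].
In Python, from rig import robot gives the robot as it stands. Calls block until the motion is done:
- robot.move_to(position, orientation): joint-space move of the TCP to a pose.
- robot.move_l(position, rotation=None, feed=0.15, f_stop=None): straight line of the TCP; rotation=None keeps the orientation; feed is the mean speed in m/s. With f_stop (N) it stops when the force on the tool has changed by that much, and returns True; else False.
- robot.goto_joints(angles): joint-space move.
- robot.set_gripper(opening, squeeze=None): finger opening in m; squeeze is the grip in N (None keeps the last); returns when the fingers have stopped.
- robot.sleep(seconds).
- robot.inverse_kinematics(position, orientation): joint angles nearest the present ones, or None.
- robot.observe(): the state.
- robot.camera(name): name is "scene" or "top" or "wrist"; returns a dict with "color" (480x640x3 uint8, blue, green, red), "fx", "fy", "cx", "cy" (pixels), "origin" and "orientation" of the camera in the world. Camera axes: x right, y up, looking along -z (the intrinsics and any distortion apply to the point x, -y, -z); pixel columns grow to the right and rows downward; lengths in m; the calibration is good to about 2 mm. A picture is of the moment at which its call begins. There is no depth.
A pose or a line that the arm cannot do raises robot.IKError and nothing moves.
- robot.close_job(): hands the job in, once; it reports no verdict.
The state is a dict: "clock": time; "joint_positions": joint angles; "dq": joint speeds; "effort": joint torques, N m; "position": TCP position; "ee_rot": TCP orientation; "wrist_force": force on the tool from outside, world axes, zero at the start; "moment": the same for the moment, N m; "opening": finger opening in m.
Only numpy, scipy, OpenCV 4.12 (cv2) and the standard library are available. Lean on these libraries where they do the work, as an engineer would, in place of code of your own. Each camera call takes 0.05 s, during which the arm holds its last target.

## Task

Take the loose slotted weight by its yellow tab, slide it sideways through the gap in the guard rail onto the stem of the cheese press, under the black head, and turn it about the stem until its slot drops over the red rib, well away from the slot of the weight already there, so that it lies flat and fully home on that weight. Work gently: do not ram or press hard on the press, and leave the shaker, the cup and the bowl where they stand. Let go at the end.

Things in the scene. Friction and masses are not known exactly. Their poses are not given: they have to be found in the camera images.
- weight: Loose slotted weight: dark steel disc 92 mm across, 12 mm thick, about 0.6 kg. A slot 16 mm wide runs from its middle out to the rim at its own +x; the slot's closed end is flat, at its own x = -8 mm. An upright yellow grip tab stands on the opposite side. Starts flat on the table, tab up. Origin: centre of the disc's underside; z up.
- weight_tab (a point): Grip point on the weight's yellow tab: 34 mm above the weight's underside, at its own x = -34 mm, y = 0. The tab is 12 mm thick along the weight's y (grip it across this), 24 mm long along x and reaches from the disc's top (12 mm) to 50 mm above the underside. Axes as the weight's.
- press: Cheese press fixed to the table: white tray, round perforated mould, white cover 172 mm across, its top 78 mm up. On the cover lies the first weight, a dark steel disc 116 mm across and 16 mm thick, fixed, its own slot 16 mm wide pointing to the press's +x. A stem stands in the middle. Origin: on the stem's axis at table height; z up.
- stem_head (a point): Centre of the stem's black head, 144 mm above the table. The head is 24 mm in diameter, from 138 to 150 mm up: too wide for the slot, so the loose weight must come in sideways below it. The steel stem under it is 11 mm in diameter.
- guard_gap (a point): Middle of the gap in the guard rail, 81 mm from the stem on the press's -x side, 120 mm up. The rail, 6 mm wire, runs round the stem at 81 mm radius up to 134 mm above the table and is open only 68 degrees either side of the press's -x. The weight enters here travelling along the press's +x, slot first, tab behind. Axes as the press's.
- press_seat (a point): On the stem's axis at the top face of the first weight, 94 mm above the table: where the loose weight's origin must end. Axes as the press's.
- rib_root (a point): On the stem's axis, 100 mm up, at the top of the red collar (12 mm diameter, 6 mm high) and its red rib: 13 mm wide, 6 mm high, reaching 37 mm from the axis. The rib's direction is not measured: 0.8 to 1.6 rad counter-clockwise from above of the press's +x (these axes). It stays put. The weight rides on its top, and sinks 6 mm when its slot is over the rib (within about 2 degrees).
- shaker: Bystander: amber glass jar with steel lid, 52 mm across, 85 mm tall, standing. Origin: centre of its underside.
- cup: Bystander: white cup, 72 mm across, 60 mm tall, standing. Origin: centre of its underside.
- bowl: Bystander: metal bowl, 140 mm across, 55 mm tall, standing. Origin: centre of its underside.

How it is judged:
By the outcome, as a careful person would: the job done as asked, in the order asked, and still so for the second after the job is handed in, with the robot touching nothing.
It also fails if it takes over 72 s, if anything falls off the work surface, if the arm or the gripper's body presses on something with over 40 N, if the wrist force passes 120 N, or if a joint passes its speed limit or range.

## Working session

There is one attempt and no reset: what is moved stays moved. The work goes in short steps, each a Python script; the robot and the scene stay as the last script left them, time stands still between calls to the robot, and variables do not carry over. Pictures are saved under pics/ and viewed, and the job is handed in when it is done.

```bash
ls; mkdir -p pics
python3 - <<'E'
from rig import robot
import cv2,json
for n in("scene","top","wrist"):
    c=robot.camera(n); cv2.imwrite(f"pics/{n}0.png",c["color"])
    print(n,{k:v for k,v in c.items() if k!="color"})
print(robot.observe())
E
```

```text
pics
scene {'fx': 599.5435661617219, 'fy': 599.5435661617219, 'cx': 323.4399537544378, 'cy': 240.7341585973716, 'origin': array([1.30292065, 0.01385353, 0.87842139]), 'orientation': array([0.67692063, 0.26836557, 0.24536874, 0.63996294])}
top {'fx': 473.9129021397508, 'fy': 473.9129021397508, 'cx': 325.37365932673316, 'cy': 233.0260051318551, 'origin': array([0.42358657, 0.07499777, 0.93313757]), 'orientation': array([ 0.70850568,  0.06884455, -0.0719177 , -0.69864725])}
wrist {'fx': 339.7283021152497, 'fy': 339.7283021152497, 'cx': 318.3648322963628, 'cy': 242.27539466244997, 'origin': array([0.1149764 , 0.64435347, 0.37220472]), 'orientation': array([ 0.79328807, -0.11979173, -0.08758176,  0.59048575])}
{'clock': 0.15, 'joint_positions': array([-1.3055044 ,  0.61570877, -0.01264726,  1.4245555 ,  0.0080807 ,
        1.10341223, -0.04039243]), 'dq': array([-0.00102884, -0.00165247, -0.00074445, -0.00531025,  0.00099667,
        0.00103241,  0.00068106]), 'effort': array([ 4.33258119e-04, -4.69661629e+01,  2.59534204e-01, -1.71249229e+01,
        1.00562477e-02,  7.11325672e-03, -9.59928116e-06]), 'position': array([0.18677711, 0.62195981, 0.2303884 ]), 'ee_rot': array([-1.55468578e-04,  1.45335260e-01,  9.89381942e-01, -1.00552890e-03]), 'wrist_force': array([ 0.22614918, -0.08143384, -0.31494886]), 'moment': array([-0.00515194, -0.02278256,  0.01333073]), 'opening': 0.08543932789727139}
```

View pics/scene0.png

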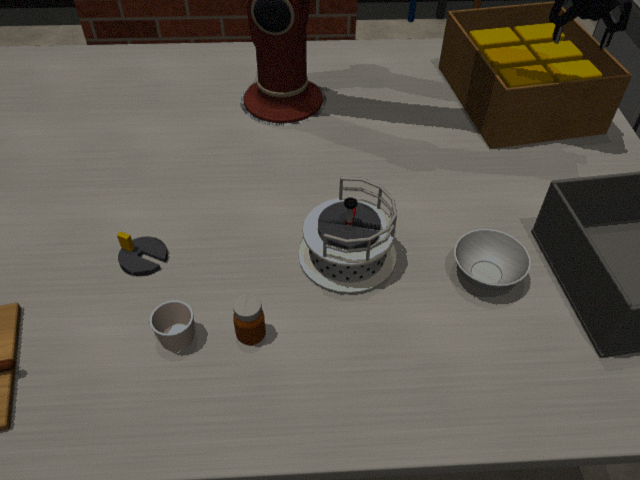

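View pics/top0.png

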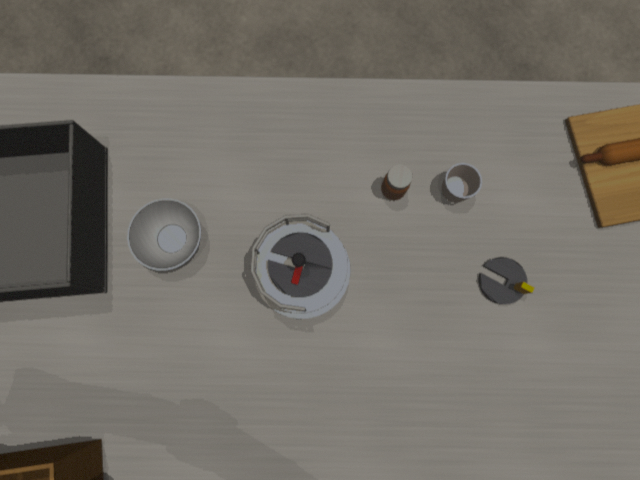

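View pics/wrist0.png

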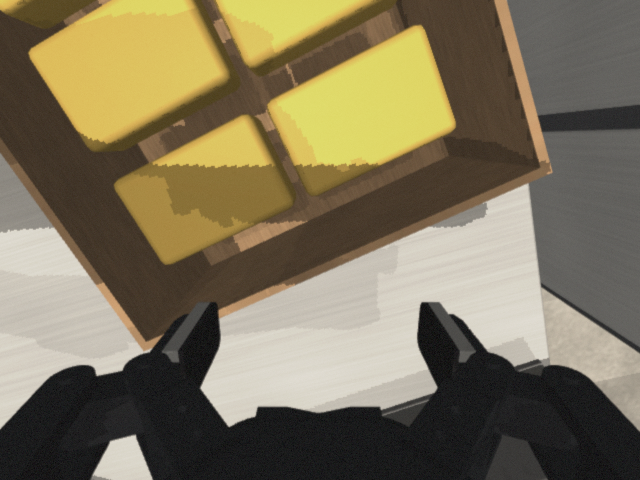

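```bash
cat > h.py <<'E'
import numpy as np,cv2
from scipy.spatial.transform import Rotation as R
def rot(q): return R.from_quat([q[1],q[2],q[3],q[0]])
def ray(c,u,v,z):
    d=rot(c["orientation"]).apply([(u-c["cx"])/c["fx"],-(v-c["cy"])/c["fy"],-1]); o=c["origin"]
    return o+d*(z-o[2])/d[2]
def proj(c,p):
    q=rot(c["orientation"]).inv().apply(np.array(p)-c["origin"]); q=np.atleast_2d(q)
    return np.c_[c["cx"]+c["fx"]*q[:,0]/-q[:,2], c["cy"]-c["fy"]*q[:,1]/-q[:,2]]
def crop(im,u0,v0,w,h,s,fn):
    a=cv2.resize(im[v0:v0+h,u0:u0+w],None,fx=s,fy=s,interpolation=cv2.INTER_CUBIC)
    for k in range(0,w,10): cv2.putText(a,str(u0+k),(k*s,8),0,.3,(0,255,255),1); a[8:14,k*s]=(0,255,255)
    for k in range(0,h,10): cv2.putText(a,str(v0+k),(0,k*s+3),0,.3,(0,255,255),1); a[k*s,20:26]=(0,255,255)
    cv2.imwrite(fn,a)
E
python3 - <<'E'
from h import *
t=cv2.imread("pics/top0.png"); s=cv2.imread("pics/scene0.png")
crop(t,245,205,110,120,6*1,"pics/c1.png".replace('c1','c1')) if 0 else crop(t,245,205,110,120,5,"pics/c1.png")
crop(t,470,250,75,60,8,"pics/c2.png")
crop(s,295,170,110,120,5,"pics/c3.png")
crop(s,110,220,70,60,8,"pics/c4.png")
E
```

```text
(no output)
```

View pics/c1.png

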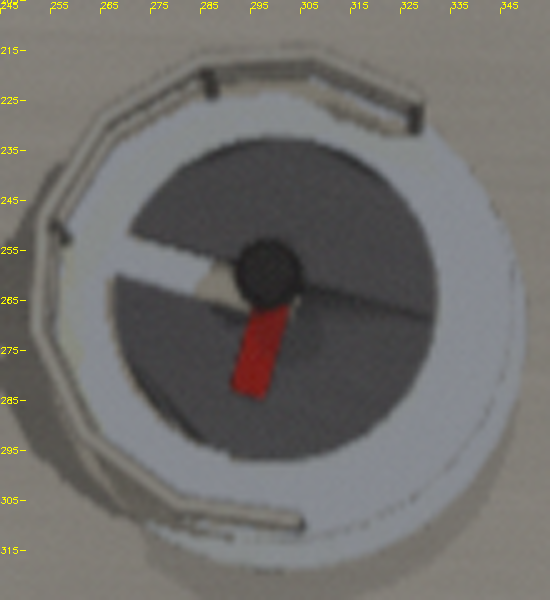

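View pics/c2.png

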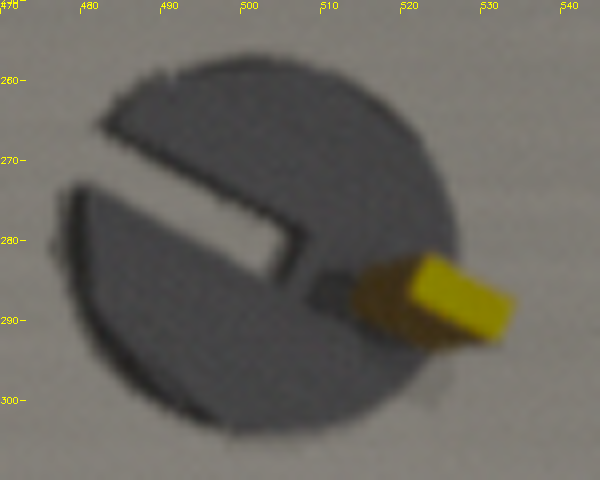

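View pics/c3.png

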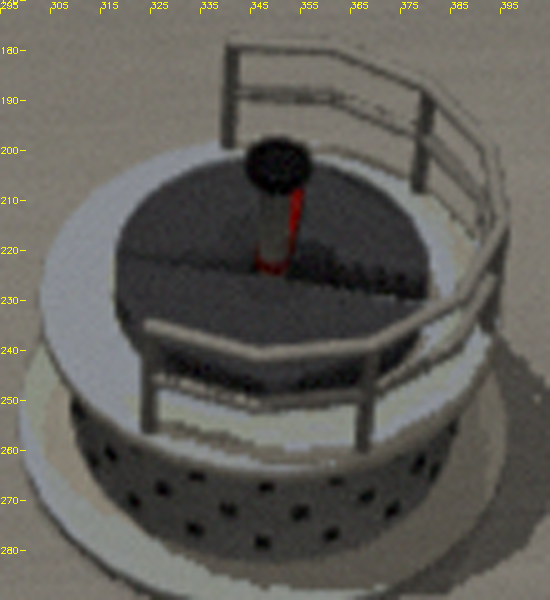

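View pics/c4.png

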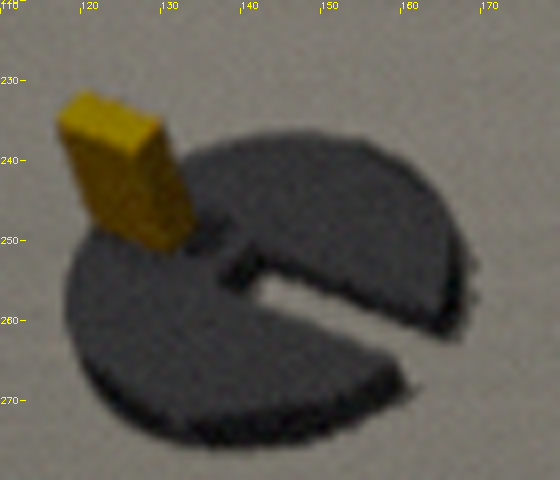

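```bash
cat > loc.py <<'E'
from h import *
cams={"top":dict(fx=473.9129021397508,fy=473.9129021397508,cx=325.37365932673316,cy=233.0260051318551,origin=np.array([0.42358657,0.07499777,0.93313757]),orientation=[0.70850568,0.06884455,-0.0719177,-0.69864725]),
"scene":dict(fx=599.5435661617219,fy=599.5435661617219,cx=323.4399537544378,cy=240.7341585973716,origin=np.array([1.30292065,0.01385353,0.87842139]),orientation=[0.67692063,0.26836557,0.24536874,0.63996294])}
E
python3 - <<'E'
from loc import *
T=cams["top"];S=cams["scene"]
P=lambda x,y:(245+x/5,205+y/5); W=lambda x,y:(470+x/8,250+y/8)
r=lambda uv,z:ray(T,*uv,z)[:2]
print("head",r(P(268,273),.150)); print("disc",r(P(275,300),.094))
c=r(P(275,300),.094)
s=r(P(120,257),.094)-c; print("slot dir",np.arctan2(s[1],s[0]),np.hypot(*s))
e=r(P(249,390),.100); print("rib end",e,np.arctan2(*(e-c)[::-1]),np.hypot(*(e-c)))
for a,b in (((250,315),(231,382)),((290,308),(268,400))):
    d=r(P(*b),.1)-r(P(*a),.1); print("rib side",np.arctan2(d[1],d[0]))
print("scene head",ray(S,295+279/5,170+160/5,.150)[:2])
ds=ray(S,295+272/5,170+(155+352)/10,.094)
print("--weight")
m=[r(W(*q),.012) for q in((100,125),(78,183),(283,290),(305,238))]
for q in m: print(q)
d=(m[0]+m[1]-m[2]-m[3])/2; print("slot yaw",np.arctan2(d[1],d[0]),np.hypot(*d))
print("centre",r(W(271,242),.012))
tb=[r(W(*q),.05) for q in((433,252),(515,300),(492,342),(410,290))]
print("tab",np.mean(tb,0), "yaw",np.arctan2(*(tb[0]-tb[1])[::-1]),np.arctan2(*(tb[3]-tb[2])[::-1]))
ts=[ray(S,110+x/8,220+y/8,.05)[:2] for x,y in((85,92),(162,122),(138,150),(60,125))]
print("tab scene",np.mean(ts,0))
E
```

```text
head [0.53604004 0.11665808]
disc [0.53441404 0.11690486]
slot dir 1.3133457068536145 0.05766049826243476
rib end [0.50169589 0.12496564] 2.9000331508477837 0.033696491450212536
rib side 2.892002059401223
rib side 2.930577565961683
scene head [0.54381936 0.11627738]
--weight
[ 0.54908774 -0.2365068 ]
[ 0.53474822 -0.23037889]
[ 0.50935779 -0.2789278 ]
[ 0.52207966 -0.28508011]
slot yaw 1.0760416733032305 0.05517773995213223
centre [ 0.52098807 -0.27672182]
tab [ 0.50502034 -0.30612008] yaw 1.0343505120035208 0.9973404412039738
tab scene [ 0.50911364 -0.30545901]
```

```bash
cat >> h.py <<'E'
def q_w(w,flip):
    "tool orientation for weight yaw w; flip=0: tool x along w (camera toward slot); 1: opposite"
    x=np.array([np.cos(w),np.sin(w),0])*(1 if not flip else -1); z=np.array([0,0,-1.]); y=np.cross(z,x)
    q=R.from_matrix(np.c_[x,y,z]).as_quat(); return np.array([q[3],q[0],q[1],q[2]])
def tcp(o,w,zu):
    "TCP for weight origin xy o, yaw w, underside zu"
    return np.array([o[0]-.034*np.cos(w),o[1]-.034*np.sin(w),zu+.015])
E
python3 - <<'E'
from h import *
from rig import robot
np.set_printoptions(precision=2,suppress=True)
st=np.array([.535,.117])
for f in(0,1):
    print(f)
    for o,w,z in [((.521,-.277),1.05,0),((.521,-.277),1.05,.11),(st-.16*np.array([np.cos(1.31),np.sin(1.31)]),1.31,.108),(st,1.31,.108),(st,2.1,.1),(st,2.92,.1),(st,2.92,.2)]:
        print(w,robot.inverse_kinematics(tcp(o,w,z),q_w(w,f)))
E
```

```text
0
1.05 [ 0.4   0.81  0.18  1.79 -0.24  0.56  0.21]
1.05 [ 0.09  0.74  0.71  1.74 -0.61  0.89  0.55]
1.31 [-0.21  0.56  0.46  2.01 -0.4   0.66  0.25]
1.31 [-0.46  0.6   0.4   1.9  -0.35  0.71 -0.12]
2.1 [-0.35  0.63  0.23  1.83 -0.21  0.71  0.53]
2.92 [-0.24  0.64  0.03  1.77 -0.02  0.73  1.14]
2.92 [-0.29  0.52  0.1   1.66 -0.06  0.96  1.18]
1
1.05 [ 0.8   0.85 -0.48  1.78  0.6   0.66  2.59]
1.05 [-0.08  0.92  1.13  1.74 -0.93  1.12 -2.3 ]
1.31 [ 0.29  0.54 -0.28  2.    0.24  0.64  2.74]
1.31 [ 0.04  0.6  -0.36  1.88  0.3   0.72  2.39]
2.1 [-0.81  0.9   1.13  1.84 -0.95  1.06 -1.9 ]
2.92 [-0.65  0.74  0.7   1.78 -0.62  0.85 -1.45]
2.92 [-0.7   0.63  0.79  1.68 -0.5   1.05 -1.54]
```

Run:
```python
from h import *
from rig import robot
import pickle
st=np.array([.535,.117]);d=np.array([np.cos(1.31),np.sin(1.31)])
robot.move_to([*(st-.09*d),.25],q_w(1.31,0)); 
c=robot.camera("wrist"); pickle.dump(c,open("w1.pkl","wb")); cv2.imwrite("pics/w1.png",c["color"])
print(proj(c,[*st,.1]),robot.observe()["clock"],robot.observe()["position"],c["origin"])
o=np.array([.521,-.277]);w=1.05;d=np.array([np.cos(w),np.sin(w)])
robot.move_to([*(o-.08*d),.17],q_w(w,0)); 
c=robot.camera("wrist"); pickle.dump(c,open("w2.pkl","wb")); cv2.imwrite("pics/w2.png",c["color"])
print(proj(c,[*o,.012]),robot.observe()["clock"])
```

```text
[[319.49979861 121.13185446]] 2.6 [0.51188135 0.03137423 0.24979153] [0.53077986 0.10443762 0.39179947]
[[318.80458568 135.49771938]] 4.0833
```

View pics/w1.png

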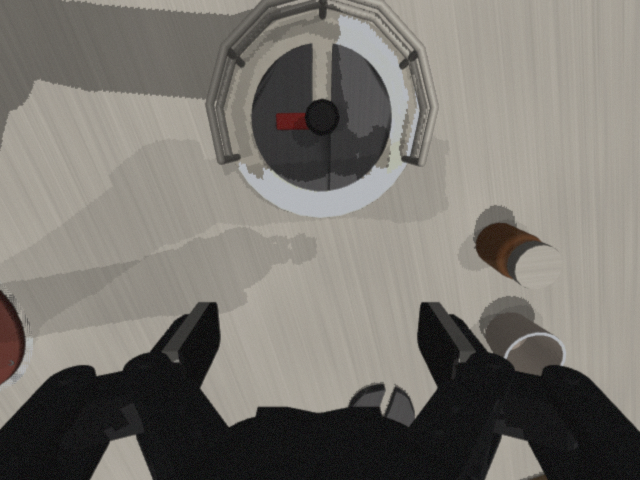

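View pics/w2.png

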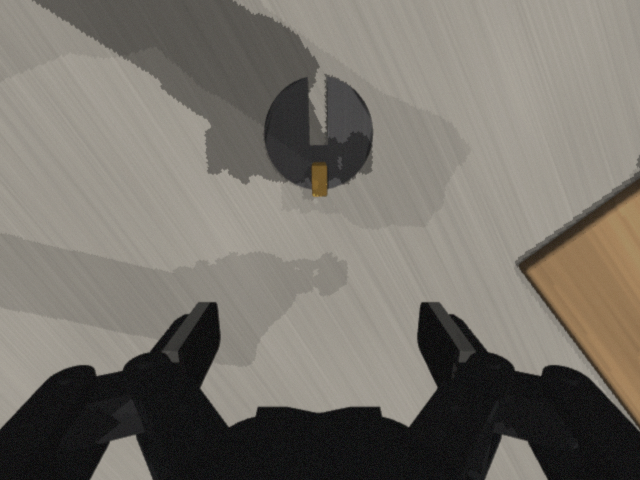

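Run:
```python
from h import *
crop(cv2.imread("pics/w1.png"),245,35,155,150,5,"pics/c5.png") if 0 else crop(cv2.imread("pics/w1.png"),245,38,150,120,5,"pics/c5.png")
crop(cv2.imread("pics/w2.png"),258,70,120,130,4,"pics/c6.png")
```

```text
(no output)
```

View pics/c5.png

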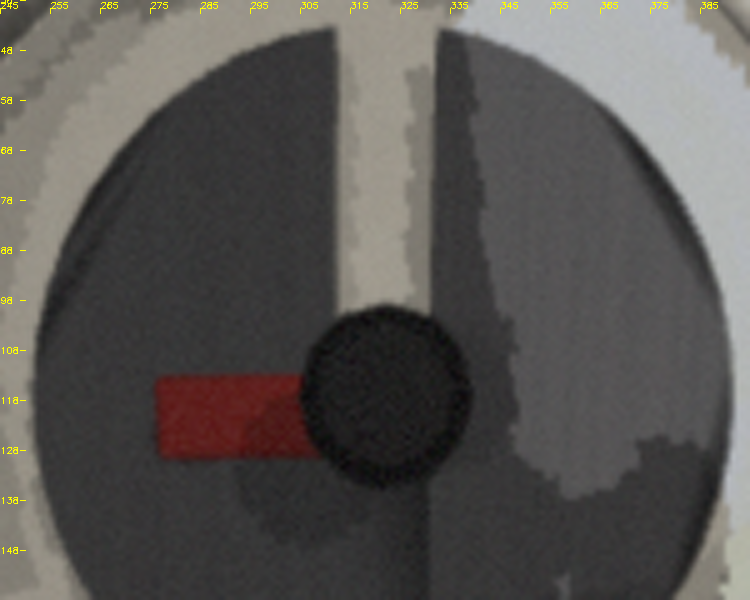

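View pics/c6.png

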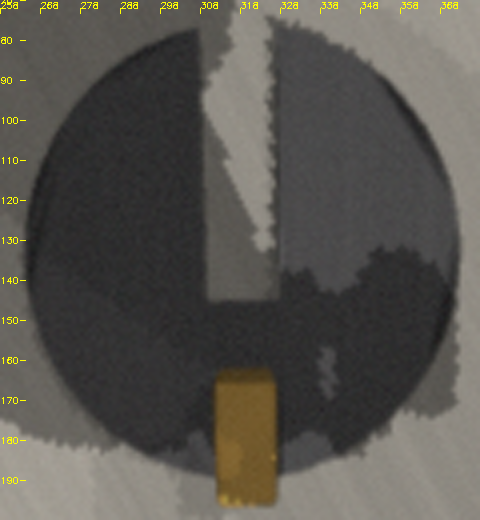

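Run:
```python
from h import *
import pickle
A=pickle.load(open("w1.pkl","rb"));B=pickle.load(open("w2.pkl","rb"))
a=lambda x,y,z:ray(A,245+x/5,38+y/5,z)[:2]
b=lambda x,y,z:ray(B,258+x/4,70+y/4,z)[:2]
an=lambda p,q:np.arctan2(*(q-p)[::-1])
print("head",a(386,396,.15))
l,r_=a(33,400,.094),a(733,400,.094); print("disc lr mid",(l+r_)/2,np.hypot(*(l-r_)))
print("slot dirs",an(a(335,300,.094),a(333,30,.094)),an(a(430,310,.094),a(438,30,.094)))
print("slot widths",np.hypot(*(a(334,200,.094)-a(433,200,.094))))
print("slot mid",(a(334,170,.094)+a(434,170,.094))/2)
print("rib sides",an(a(300,373,.1),a(156,377,.1)),an(a(320,459,.1),a(159,459,.1)))
e1,e2=a(156,377,.1),a(159,459,.1);e=(e1+e2)/2;print("rib end",e,np.hypot(*(e1-e2)),"end normal",an(e1,e2)-np.pi/2)
print("--w")
print("slot dirs",an(b(207,297,.012),b(200,30,.012)),an(b(278,298,.012),b(275,25,.012)))
print("width",np.hypot(*(b(204,160,.012)-b(277,160,.012))), "mid1",(b(204,160,.012)+b(277,160,.012))/2,"end",b(242,298,.012))
tb=[b(*q,.05) for q in((217,382),(276,378),(277,503),(218,506))]
print("tab",np.mean(tb,0),an(tb[3],tb[0]),an(tb[2],tb[1]),np.hypot(*(tb[0]-tb[1])),np.hypot(*(tb[0]-tb[3])))
l,r_=b(27,270,.012),b(459,250,.012);print("disc",(l+r_)/2,np.hypot(*(l-r_)))
```

```text
head [0.53665332 0.11678559]
disc lr mid [0.53737775 0.11917193] 0.11541662102559047
slot dirs 1.3155511267382782 1.2931073773831183
slot widths 0.01581043381737845
slot mid [0.54620503 0.15240261]
rib sides 2.9098181642705288 2.883827699266278
rib end [0.50121229 0.12549452] 0.012533202324633053 end normal -3.396660161315105
--w
slot dirs 1.073467283837474 1.0728509551508112
width 0.01506834256668452 mid1 [ 0.53043688 -0.25926132] end [ 0.51717151 -0.28321246]
tab [ 0.50509159 -0.30631791] 1.0565773761077746 1.069175644934684 0.011151193050711427 0.023494220965197266
disc [ 0.52107776 -0.27658851] 0.09108387368618362
```

Run:
```python
from h import *
from rig import robot
import pickle
o=np.array([.5051,-.3063])+.034*np.array([np.cos(1.073),np.sin(1.073)]);w=1.073
robot.set_gripper(.045,60)
p=tcp(o,w,0)
robot.move_to(p+[0,0,.06],q_w(w,0))
print(robot.move_l(p,None,.08,f_stop=8))
robot.set_gripper(.0,70)
s=robot.observe();print(s["opening"],s["position"]-p,s["wrist_force"],s["clock"])
print(robot.move_l(p+[0,0,.1],None,.1))
robot.sleep(.2)
s=robot.observe();print(s["opening"],s["position"]-p,s["wrist_force"],s["moment"],s["clock"])
for n in("wrist","scene"):
    c=robot.camera(n);cv2.imwrite(f"pics/g_{n}.png",c["color"]);pickle.dump(c,open(f"g_{n}.pkl","wb"))
crop(cv2.imread("pics/g_scene.png"),60,140,160,140,5,"pics/g_s.png")
```

```text
False
0.011034952204328475 [ 0.00017088 -0.00018517  0.00064726] [-0.02508887  0.52692333  2.71552829] 6.35
False
0.010714264656752943 [-0.00033643  0.00020161  0.09934526] [ 0.14803658  0.19875381 -5.96857498] [-0.15482445  0.09157438  0.02894578] 7.7
```

View pics/g_s.png

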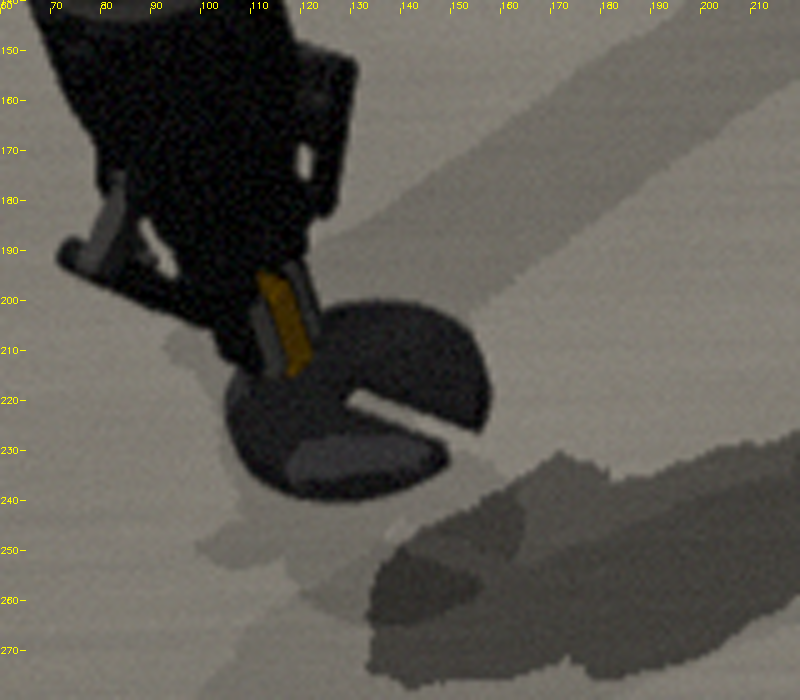

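View pics/g_wrist.png

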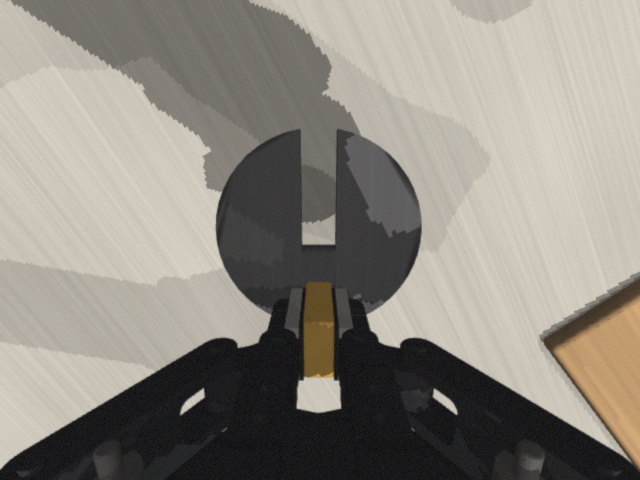

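Run:
```python
from h import *
from rig import robot
import pickle
B=pickle.load(open("g_wrist.pkl","rb"));s=robot.observe()
M=rot(s["ee_rot"]).as_matrix();print(np.round(M,4)); p=s["position"]
# weight frame in tool: x=tool x, z=-tool z ; origin at tool (+.034,0,.015)
def W(x,y,z): return p+M@np.array([.034+x,-y,.015-z])
for n,q in dict(end_l=(-.008,.008,.012),end_r=(-.008,-.008,.012),mouth_l=(.0453,.008,.012),mouth_r=(.0453,-.008,.012),left=(0,.046,.012),right=(0,-.046,.012),end_l0=(-.008,.008,0),front=(.0453,.008,0)).items(): print(n,proj(B,W(*q)).round(1))
crop(cv2.imread("pics/g_wrist.png"),210,120,220,200,3,"pics/g_w2.png")
```

```text
[[ 4.776e-01  8.786e-01 -6.000e-04]
 [ 8.786e-01 -4.776e-01  3.000e-04]
 [-1.000e-04 -7.000e-04 -1.000e+00]]
end_l [[302.1 252.7]]
end_r [[337.6 252.7]]
mouth_l [[300.3 127.7]]
mouth_r [[339.9 127.7]]
left [[216.  235.6]]
right [[423.8 235.7]]
end_l0 [[303.2 244.7]]
front [[301.7 128.5]]
```

View pics/g_w2.png

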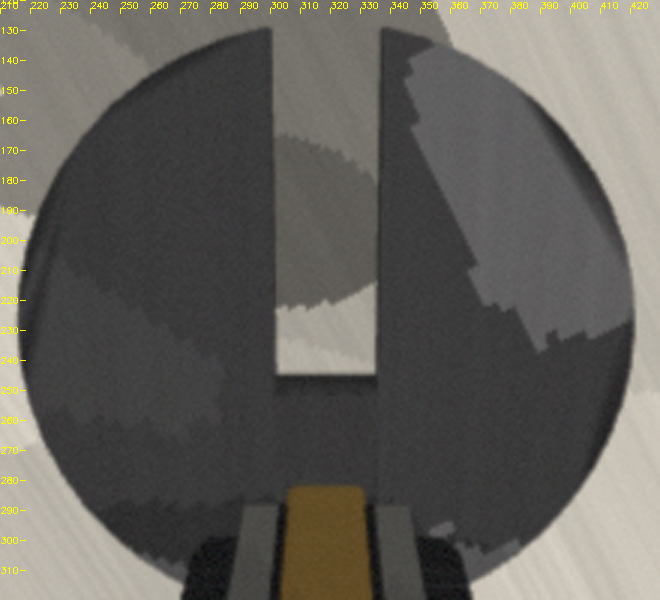

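Run:
```python
from h import *
from rig import robot
st=np.array([.5364,.1168]);w=1.307;d=np.array([np.cos(w),np.sin(w)])
robot.set_gripper(0,110)
s=robot.observe();p=s["position"]
robot.move_l([p[0],p[1],.16],None,.1)
robot.move_l([*tcp(st-.16*d,w,0)[:2],.16],q_w(w,0),.18)
robot.move_l(tcp(st-.16*d,w,.114),None,.1)
robot.sleep(.2)
f0=robot.observe();print(f0["wrist_force"],f0["moment"],f0["opening"])
print(robot.move_l(tcp(st-.06*d,w,.114),None,.08,f_stop=6))
s=robot.observe();print(s["wrist_force"],s["clock"])
for n in("wrist","scene","top"):
    c=robot.camera(n);cv2.imwrite(f"pics/i_{n}.png",c["color"])
crop(cv2.imread("pics/i_scene.png"),270,130,150,140,5,"pics/i_s.png")
```

```text
[-0.3290682  -0.11077273 -5.74516689] [-0.15546657  0.04201189 -0.03762243] 0.010750946973313726
False
[ 0.4103349  -0.80727042 -5.10725854] 12.1417
```

View pics/i_s.png

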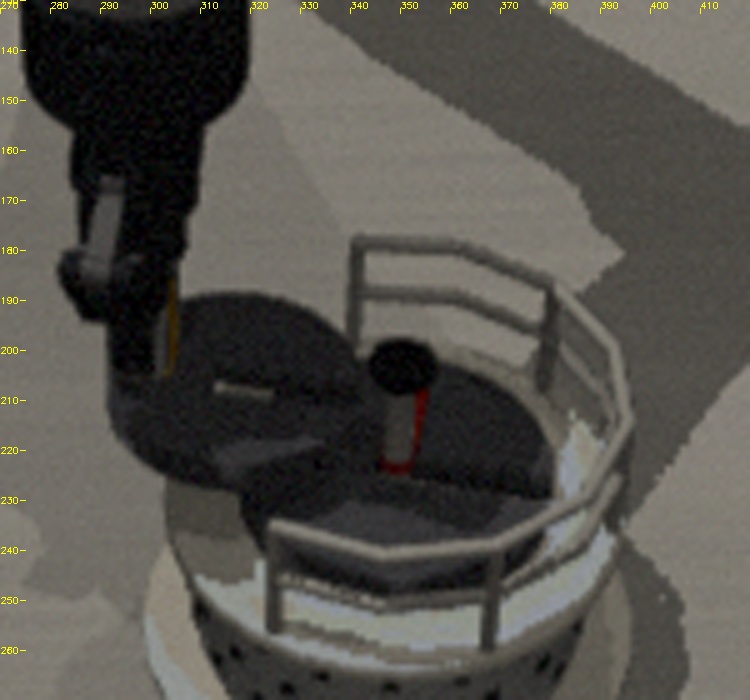

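View pics/i_wrist.png

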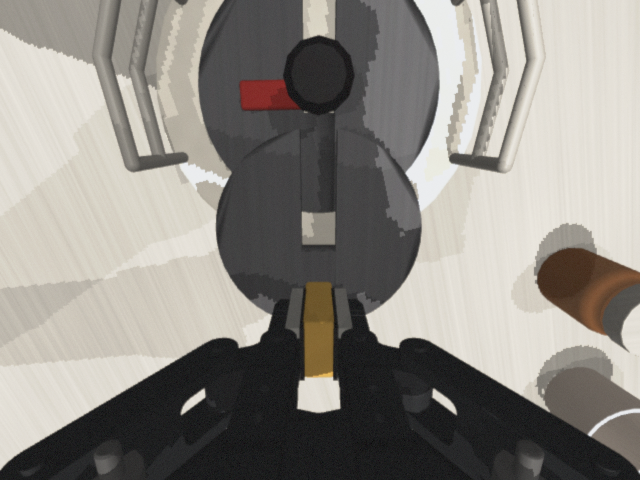

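Run:
```python
from h import *
from rig import robot
import pickle
st=np.array([.5364,.1168]);w=1.307
print(robot.move_l(tcp(st,w,.114),None,.05,f_stop=5))
robot.sleep(.1)
s=robot.observe();print(s["wrist_force"],s["moment"],s["clock"],s["position"]-tcp(st,w,.114))
for n in("wrist","scene","top"):
    c=robot.camera(n);cv2.imwrite(f"pics/j_{n}.png",c["color"]);pickle.dump(c,open(f"j_{n}.pkl","wb"))
crop(cv2.imread("pics/j_scene.png"),270,130,150,140,5,"pics/j_s.png")
crop(cv2.imread("pics/j_wrist.png"),210,110,220,200,3,"pics/j_w.png")
```

```text
False
[-0.43331904 -0.07136709 -6.2453486 ] [-0.17414338  0.03111453  0.02963466] 13.7417 [-7.14906537e-05 -5.20189582e-04  4.36954620e-05]
```

View pics/j_s.png

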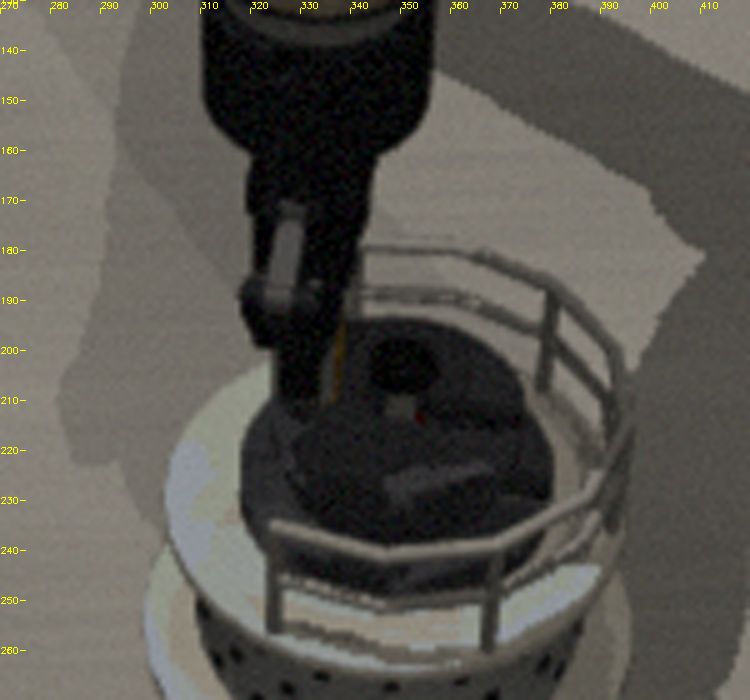

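View pics/j_w.png

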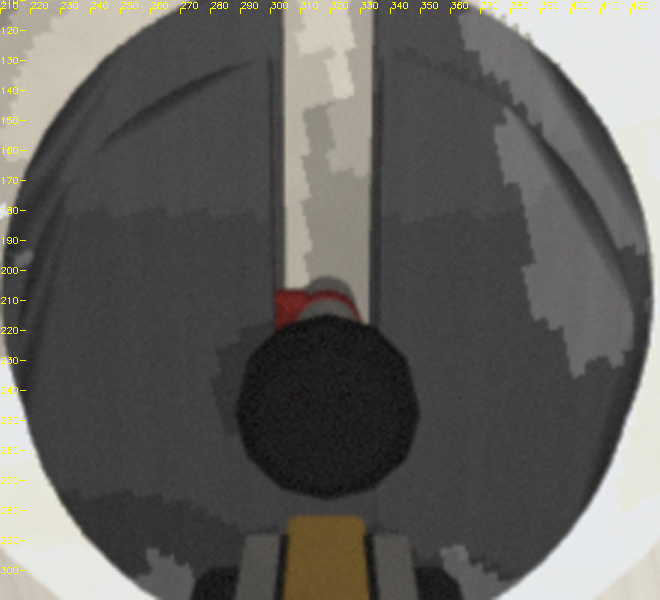

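Run:
```python
from h import *
import pickle
c=pickle.load(open("j_wrist.pkl","rb"));print(proj(c,[.5364,.1168,.15]),ray(c,319.5,245.2,.15))
```

```text
[[319.06923797 251.75455157]] [0.53722883 0.11925226 0.15      ]
```

Run:
```python
from h import *
from rig import robot
import pickle
st=np.array([.5364,.1168])
for w in np.linspace(1.307,2.90,17)[1:]:
    hit=robot.move_l(tcp(st,w,.112),q_w(w,0),.02,f_stop=6)
    if hit: print("hit",w); break
robot.sleep(.2)
s=robot.observe();print(w,s["wrist_force"],s["moment"],s["clock"],s["position"]-tcp(st,w,.112))
for n in("wrist","scene","top"):
    c=robot.camera(n);cv2.imwrite(f"pics/k_{n}.png",c["color"]);pickle.dump(c,open(f"k_{n}.pkl","wb"))
crop(cv2.imread("pics/k_scene.png"),270,130,150,140,5,"pics/k_s.png")
crop(cv2.imread("pics/k_wrist.png"),210,110,220,200,3,"pics/k_w.png")
```

```text
2.9 [-0.92959718  0.67639339 -5.91475652] [-0.04092973 -0.16322819 -0.05765576] 19.1917 [-5.27566644e-05 -2.33214801e-04 -1.49139881e-05]
```

View pics/k_s.png

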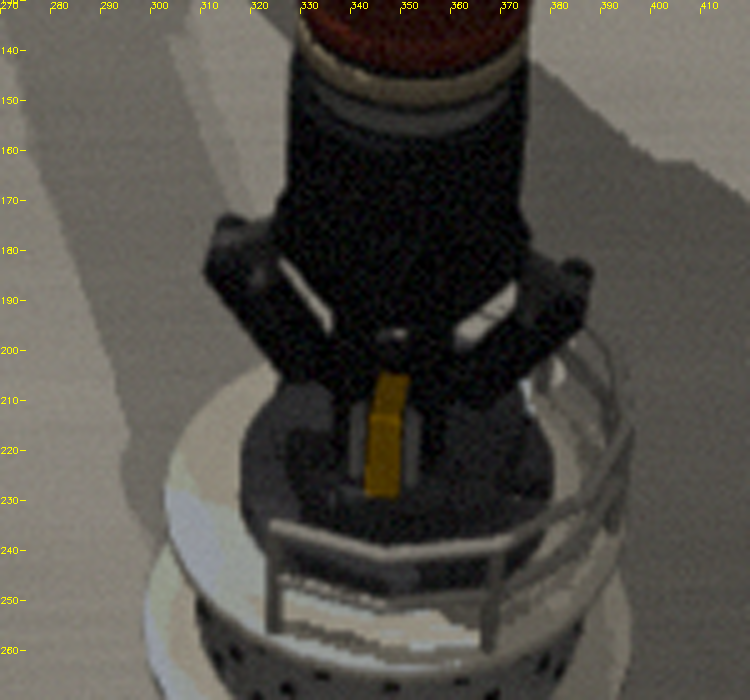

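View pics/k_w.png

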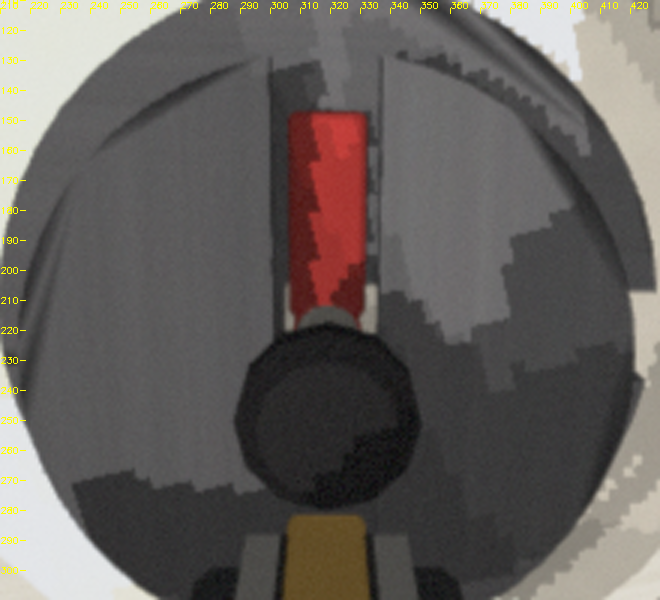

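Run:
```python
from h import *
from rig import robot
st=np.array([.5364,.1168]);w=2.90
print(robot.move_l(tcp(st,w,.0945),None,.02,f_stop=5))
robot.sleep(.2)
s=robot.observe();print(s["wrist_force"],s["moment"],s["clock"],s["position"]-tcp(st,w,.094))
for n in("wrist","scene"):
    c=robot.camera(n);cv2.imwrite(f"pics/l_{n}.png",c["color"])
crop(cv2.imread("pics/l_scene.png"),270,130,150,140,5,"pics/l_s.png")
crop(cv2.imread("pics/l_wrist.png"),210,110,220,200,3,"pics/l_w.png")
```

```text
True
[-0.17027502 -0.11451848  6.60101182] [ 0.02765009 -0.02822987 -0.00376678] 20.375 [-2.38794456e-04 -7.39470693e-05  7.09295615e-04]
```

View pics/l_w.png

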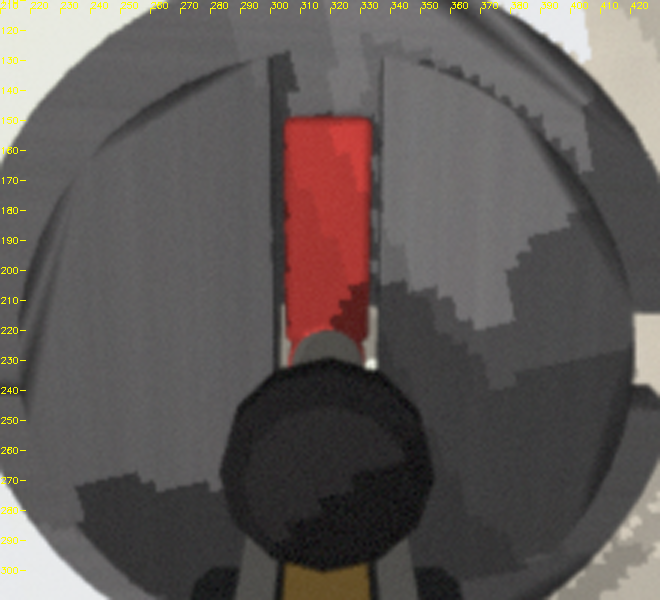

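Run:
```python
from h import *
from rig import robot
import pickle
robot.set_gripper(.03,20); robot.sleep(.2)
p=robot.observe()["position"]
print(robot.move_l(p+[0,0,.03],None,.04,f_stop=6))
print(robot.move_l(p+[0,0,.13],None,.12))
s=robot.observe();print(s["wrist_force"],s["clock"])
robot.sleep(.3)
c=robot.camera("wrist");cv2.imwrite("pics/m_wrist.png",c["color"]);pickle.dump(c,open("m_wrist.pkl","wb"))
u=s["position"]; d=np.array([np.cos(2.9),np.sin(2.9)])
robot.move_to([*(u[:2]-.12*d),.28] if np.hypot(*(u[:2]-.12*d))<.8 else [*u[:2],.32],q_w(2.9,0))
for n in("wrist","scene","top"):
    c=robot.camera(n);cv2.imwrite(f"pics/n_{n}.png",c["color"]);pickle.dump(c,open(f"n_{n}.pkl","wb"))
crop(cv2.imread("pics/n_scene.png"),270,150,150,140,5,"pics/n_s.png")
```

```text
False
False
[0.62913489 0.17030278 0.0380447 ] 22.8833
```

View pics/n_s.png

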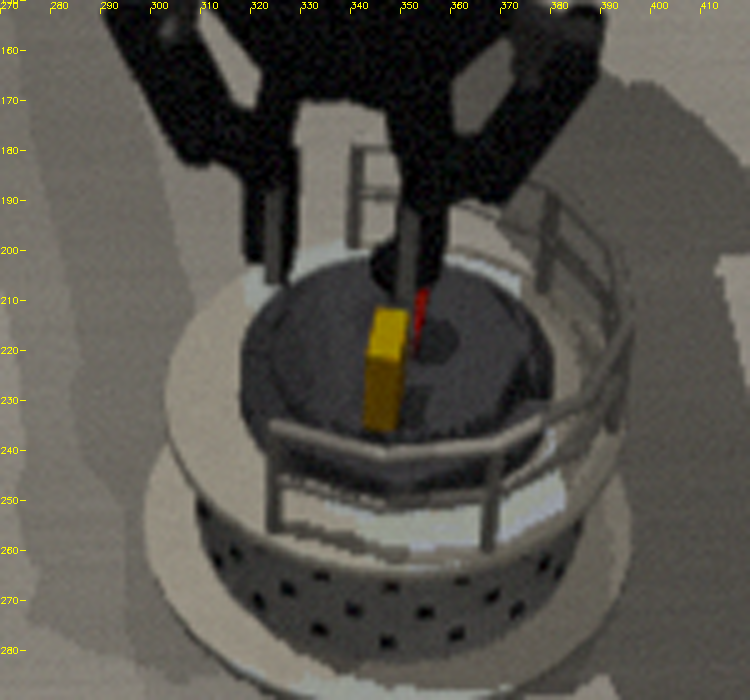

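View pics/m_wrist.png

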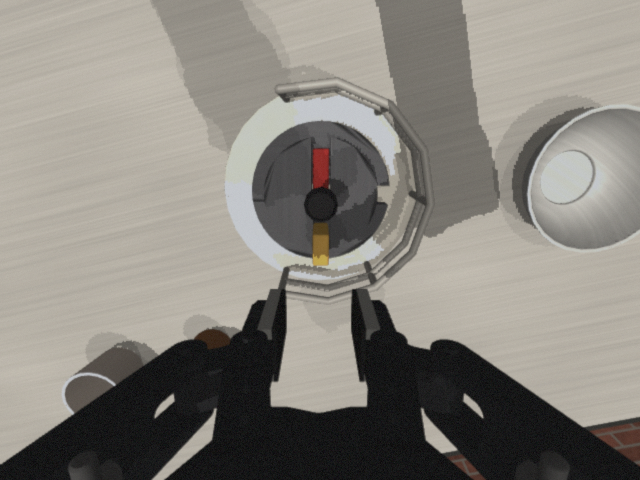

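View pics/n_wrist.png

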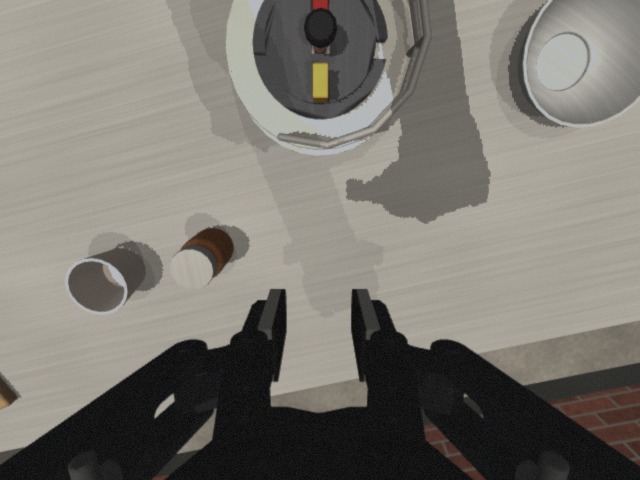

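View pics/n_top.png

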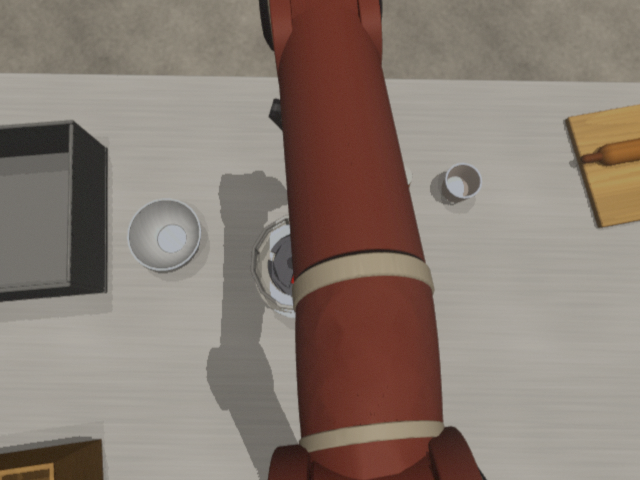

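Run:
```python
from h import *
import pickle
S=pickle.load(open("n_scene.pkl","rb"));M=pickle.load(open("m_wrist.pkl","rb"))
st=np.array([.5364,.1168]);w=2.9;d=np.array([np.cos(w),np.sin(w)]);n=np.array([-d[1],d[0]])
for z0 in(.094,.100):
    for c,nm in((S,"scene"),(M,"wrist")):
        print(z0,nm,"tabtop",[tuple(proj(c,[*(st+x*d+y*n),z0+.05])[0].round(1)) for x in(-.046,-.022) for y in(.006,-.006)],"rim",[tuple(proj(c,[*(st+.046*v),z0+.012])[0].round(1)) for v in(d,n,-n)])
crop(cv2.imread("pics/m_wrist.png"),240,110,160,170,4,"pics/m_c.png")
crop(cv2.imread("pics/n_scene.png"),310,185,80,75,8,"pics/n_c.png")
```

```text
0.094 scene tabtop [(np.float64(343.1), np.float64(219.2)), (np.float64(350.0), np.float64(220.2)), (np.float64(345.3), np.float64(209.6)), (np.float64(352.1), np.float64(210.5))] rim [(np.float64(353.3), np.float64(199.6)), (np.float64(324.8), np.float64(213.3)), (np.float64(374.7), np.float64(220.1))]
0.094 wrist tabtop [(np.float64(311.5), np.float64(265.9)), (np.float64(327.8), np.float64(266.0)), (np.float64(311.4), np.float64(234.6)), (np.float64(328.1), np.float64(234.6))] rim [(np.float64(319.9), np.float64(136.0)), (np.float64(262.8), np.float64(195.7)), (np.float64(376.8), np.float64(195.8))]
0.1 scene tabtop [(np.float64(343.2), np.float64(216.7)), (np.float64(350.2), np.float64(217.7)), (np.float64(345.4), np.float64(207.2)), (np.float64(352.2), np.float64(208.1))] rim [(np.float64(353.5), np.float64(197.3)), (np.float64(324.8), np.float64(210.9)), (np.float64(375.0), np.float64(217.8))]
0.1 wrist tabtop [(np.float64(311.4), np.float64(268.9)), (np.float64(328.0), np.float64(268.9)), (np.float64(311.2), np.float64(236.9)), (np.float64(328.3), np.float64(236.9))] rim [(np.float64(319.9), np.float64(135.9)), (np.float64(261.5), np.float64(196.9)), (np.float64(378.1), np.float64(197.0))]
```

View pics/m_c.png

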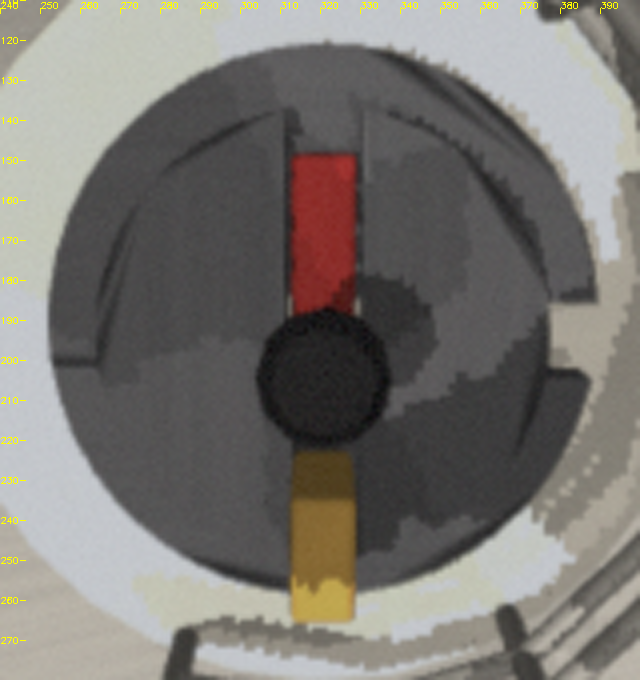

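View pics/n_c.png

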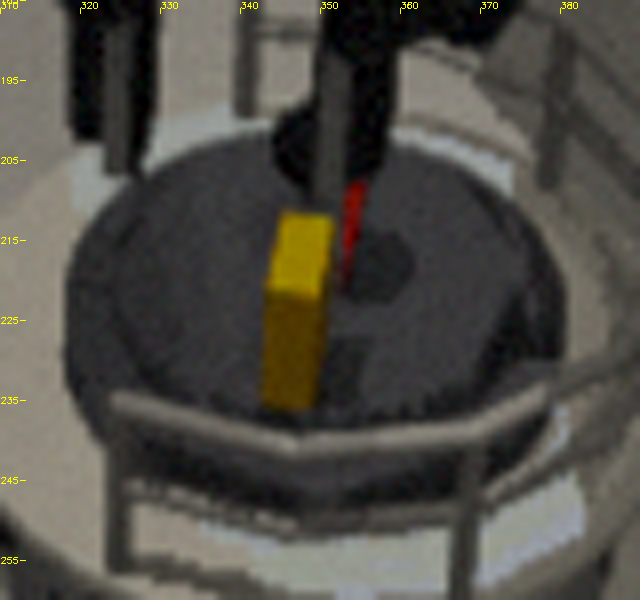

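Run:
```python
from rig import robot
print(robot.observe()["wrist_force"]); print(robot.close_job(),robot.observe()["clock"])
```

```text
[0.12630638 1.05436681 0.4279981 ]
the job is handed in; nothing more can be done
the job is handed in; nothing more can be done
```

The weight is on the press with its slot over the red rib, let go, and the job is handed in. I used about 25 s of the 72 s.

**What I did:** I gripped the weight by its yellow tab and slid it through the rail gap under the black head. I turned it about 1.59 rad counter-clockwise while just clear of the rib. I then lowered it until it touched down, with about 6.6 N upward on the wrist. After that I opened the fingers, lifted clear and backed away.

**Last checks:**
- **Height:** in the wrist view after release, the tab's top edges are at rows 234.5 and 265.5. That matches the fully home height of 94 mm (predicted 234.6 and 265.9), not riding on the rib at 100 mm (236.9 and 268.9).
- **Rib and slot:** the rib sits centred and parallel in the slot, about 91° from the first weight's slot.
- **Disagreement:** the scene camera shows the tab about 2 px lower than predicted. That also points to fully home and is within calibration error.
- **Tilt:** the weight drooped an estimated 2–3° in the grip while carried. It looks flat now.
- **Bystanders:** the cup and bowl look unmoved from above. The arm hid the shaker in that view, but the wrist camera shows it still standing. I never went near any of them.

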